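Index the sample carousel to its next stop

ROBOT

A 6-joint arm with a two-finger parallel gripper is mounted at the origin on a cart in front of the work surface, level with it; the furniture and walls round the work are solid. World frame = base frame: x ahead of the robot, y to its left, z up, the work surface at z = 0. Lengths are in mm, angles in rad, forces in N, time in s.
With the tool pointing down it reaches from about 275 to 750 mm from the base axis. Payload 10.2 kg.
Tool frame: the origin (TCP) lies between the finger pads; the fingertips stand 17 mm ahead of it and the grasp point (between the pads) lies 2 mm behind it; z points along the fingers, y is the line along which they close (so a half turn about z gives the same grasp; the last joint's range is limited). The gripper opens to 85 mm and grips with 20 to 120 N. Pads are 22 mm wide; open, the fingers measure 114 mm over their backs; the gripper's body (76 mm by 85 mm) begins 54 mm behind the grasp point. The pads swing forward as they close: fully open they stand 13 mm farther back than shut.
Start: joints at [1.051, 0.313, 1.498, -0, 1.331, -0.223], TCP at [153.555, 502.048, 248.294] pointing down, gripper open.
Joint ranges: [-2.94, 2.94], [-0.97, 2.17], [0.19, 2.56], [-1.23, 4.37], [0.02, 3.11], [-2.88, 2.88]. Speed limits (rad/s): [2.39, 2.39, 3.01, 3.14, 3.14, 3.14].

INTERFACE

Orientations are given as a unit quaternion [w, x, y, z].
In Python, from rig import * gives the robot as it stands.
- The arm moves only by the tool step_arm, never from a script. Its argument "commands" is text: rows parted by semicolons, each of 7 numbers parted by spaces: the opening, from 0 (shut) to 1 (fully open), then the shift along the tool's x, y, z in cm, then the turn, a rotation vector about the tool's x, y, z in rad. In form: hand x y z rx ry rz; .... A call has 1 to 20 rows; each row is the pose to reach, as a shift and turn from the pose commanded when the call began, along the tool's axes at that moment; what a row does not reach only later rows make up. A row lasts 1/12 s, in which the tool goes at most 41.7 mm and 7.16 degrees, less where a joint would pass 70% of its speed; a pose out of reach is approached as far as the arm can. A call with a gripper value outside its range is refused whole. The fingers move at their own pace and stop on an object; "newtons" is the grip in N (left out, the last holds). Time passes only in rows, so rows that repeat a pose let the fingers close. It gives the time, the measured TCP pose, the force, the opening and the grip force at its end, in the units of the state.
- sense(): the state, without advancing time (a new reading comes with each control period).
- capture(name): name is "side" or "top" or "wrist"; returns the picture (384x512x3 uint8, red, green, blue); there is no depth.
- camera_model(name): a dict with "mtx" (3x3 intrinsics, pixels), "eye" and "rotation" of the camera in the world. Camera axes: x right, y down, z forward; pixel columns grow to the right and rows downward; lengths in mm; the calibration is good to about 2 mm. A picture is of the moment at which its call begins: read the wrist's pose just before it. camera_model takes no time and is no camera call; for the wrist camera it gives the pose at the moment of the call.
- finish_job(): hands the job in; it is judged then, once.
Trained networks look in the newest picture that a camera, given by its name, has taken for a name from the list of things; names that differ only in an ending like _2 or _b are one class to them, and where a whole thing is asked for, a point or a joint stands for the part that bears it (a point fixed in the world has none). Each returns a list of dicts, best first, with "score" (0 to 1); they miss things now and then, are a little off and sometimes report something else, mostly with a low value. They report only what shows in the picture. A call takes as long as a camera call. They do not tell look-alikes from the thing itself.
- search_frame(camera, label): "rect" ([centre column, centre row, width, height] in pixels, round what is visible of it).
- trace(camera, label): "mask" (384x512 bool, what is visible of it) and "rect" ([centre column, centre row, width, height] in pixels, round what is visible of it).
- spot_point(camera, label): "xy" ([column, row] in pixels: a listed point, or the origin of a listed thing).
The state is a dict: "time_s": time; "joints": joint angles; "dq": joint speeds; "tau": joint torques, N m; "eef_pos": TCP position; "ee_rot": TCP orientation; "force": force on the tool from outside, world axes, zero at the start; "wrist_torque": the same for the moment, N m; "grip_width": opening from 0.0 (shut) to 1.0 (fully open); "grip_force": force on a finger pad.
Only numpy, scipy, OpenCV 4.12 (cv2) and the standard library are available. Lean on these libraries where they do the work, as an engineer would, in place of code of your own. Each camera call takes 0.05 s, during which the arm holds its last target. There are 200 camera calls.

TASK

Move the sample carousel on to its next stop: draw the spring plunger by its black knob out of the home hole, turn the carousel counter-clockwise (seen from above) with the plunger out, and let the pin drop fully home into the next hole, the one in the clamped stop shoe, so that the carousel is locked there. Feel for the hole gently: never force the pin against the ring or against the side of a hole. Keep the specimens in their pockets and leave the other things on the worktop alone.

Things in the scene. Friction and masses are not known exactly. Their poses are not given: they have to be found in the camera images.
- index_base: Fixed round aluminium base of the sample carousel, 256 mm across, bolted to the worktop. Origin: centre of its underside, on the carousel's vertical axis; z up; -x points from the axis through the home hole. On top runs a flat index ring, upper face 30 mm above the worktop; its holes lie on a circle of 100 mm radius, each 10.4 mm wide along the circle and 22 mm long radially.
- ring_centre (a point): Point on the vertical axis, level with the ring's face. The wanted hole lies on the ring counter-clockwise from home, in a bare steel stop shoe (outside the ring its clamp block, 46 mm long with two screws, stands level with the hole). It is clamped anywhere 0.64 to 0.92 rad beyond the home hole, about this axis; its setting is not measured: feel for it. The face up to it is level.
- home_hole (a point): Middle of the mouth of the home hole, in which the pin stands at the start, 30 mm above the worktop and 100 mm from the axis. Another hole lies clockwise of it, at -0.7 rad (not wanted).
- carousel (a joint): Angle of the carousel about the vertical axis, rad: 0 at the home hole, grows counter-clockwise seen from above; stops at -1.0 and 1.3. Turning it takes about 0.25 N m (2.5 N at the knob), plus about 2.5 N of drag at the pin when this rides on the face. It is a grey disc, 112 mm diameter, with four shallow pockets, three holding specimen pucks (tops at most 56 mm above the worktop).
- carousel_arm (a point): Top of the aluminium arm that joins the carousel to the plunger, 75 mm from the axis and 44 mm above the worktop. The arm is 20 mm wide, 9 mm thick, and reaches radially to 114 mm from the axis.
- plunger (a joint): Height of the spring index plunger, m: 0 fully home in a hole, about 0.0105 when its round-nosed 8 mm pin rides on the index face, 0.016 fully drawn. The spring presses it down with about 3 N at 0, 7 N at 0.0105 and 10 N at 0.016; its fall is damped (about 0.05 s for the full travel).
- plunger_knob (a point): Middle of the plunger's round black knob, 24 mm diameter, 26 mm tall (sides straight for the middle 18 mm), 75 mm above the worktop with the plunger home, at the outer end of the carousel's arm. Below it, from 44 to 56 mm above the worktop, stands its steel guide, 19 mm diameter. The knob rises with the plunger, travels with the carousel and does not turn in it.
- specimen_1: Puck 31 mm diameter, 21 mm tall, loose in a pocket of the carousel (floor 35 mm above the worktop, rim 41 mm). Origin: centre of its underside; z up. It only rides along.
- specimen_5: Puck 31 mm diameter, 16 mm tall, loose in a pocket of the carousel (floor 35 mm above the worktop, rim 41 mm). Origin: centre of its underside; z up. It only rides along.
- specimen_2: Puck 31 mm diameter, 18 mm tall, loose in a pocket of the carousel (floor 35 mm above the worktop, rim 41 mm). Origin: centre of its underside; z up. It only rides along.
- vial_1: Brown sample vial with black cap, 24 mm diameter, 54 mm tall. A bystander on the worktop, left alone. Origin: centre of its underside.
- vial_2: White sample vial, 24 mm diameter, 54 mm tall. A bystander on the worktop, left alone. Origin: centre of its underside.
- tweezers: Steel tweezers, 122 mm long, lying. A bystander on the worktop, left alone. Origin: centre of its underside.
- petri: Clear petri dish, 55 mm diameter, 13 mm tall. A bystander on the worktop, left alone. Origin: centre of its underside.
- hex_key: Hex key, 80 mm long, lying. A bystander on the worktop, left alone. Origin: centre of its underside.
- usb_stick: USB stick, 56 mm long, lying. A bystander on the worktop, left alone. Origin: centre of its underside.
Not all that is in view belongs to the job. Leave any blue or purple look-alike of the specimen_5 alone. Leave any orange look-alike of the specimen_1 alone.

How it is judged (in metres and radians):
On the way, in this order (a step that is already met when the one before it is completed fails the run):
1. the plunger is drawn clear of the home hole (value of joint plunger above 0.0095 m and value of joint carousel below 0.2 rad), for 0.05 s.
2. the carousel is turned counter-clockwise with the plunger out (value of joint carousel above 0.3 rad and value of joint plunger above 0.0085 m), for 0.05 s.
At the end, for the whole second after the job is handed in: The plunger is home (within 2.5 mm of fully down) in the hole of the stop shoe, that is with the carousel between 0.57 and 0.99 rad, at rest, and the three specimens lie flat in their pockets (within 15 degrees) (value of joint plunger below 0.0025 m and value of joint carousel between 0.57 and 0.99 rad and velocity of joint carousel between -0.05 and 0.05 rad/s and angle between each of specimen_1, specimen_5, specimen_2's own z axis and vertical below 0.25 rad and z of specimen_1 in the frame of index_base between 0.033 and 0.039 m and horizontal distance between each of specimen_1, specimen_5, specimen_2 and index_base below 0.04 m and z of specimen_5 in the frame of index_base between 0.033 and 0.039 m and z of specimen_2 in the frame of index_base between 0.033 and 0.039 m); the robot touches nothing.
It fails at once if the pin is forced against the index ring or a hole's side with more than 20 N (contact force between plunger and index_base above 20 N or contact force between plunger and stop_shoe above 20 N).
It fails at once if a specimen is tipped or lifted out of its pocket (angle between any of specimen_1, specimen_5, specimen_2's own z axis and vertical above 0.5 rad or height (world z) of any of specimen_1, specimen_5, specimen_2 above 0.05 m).
It fails at once if another thing on the worktop is pushed by more than 20 mm (distance of any of vial_1, vial_2, tweezers, petri, hex_key, usb_stick from where it was at the start of the episode above 0.02 m).
It also fails if it takes over 42 s, if anything falls off the work surface, if the arm or the gripper's body presses on something with over 40 N, if the wrist force passes 120 N, or if a joint passes its speed limit or range.

## Working session

There is one attempt and no reset: what is moved stays moved. The work goes in short steps, Python scripts to look and compute and a tool call to move; the robot and the scene stay as the last step left them, time stands still between calls to the robot, and variables do not carry over. Pictures are saved under pics/ and viewed, at most 10 in all, crops included, and the job is handed in when it is done.

Besides the shell and the picture viewer there is one more tool, called after "Call:" in YAML: its name, and indented under it one key for each argument. step_arm: Moves the arm, as the interface text tells. Its arguments: {"type":"object","properties":{"commands":{"type":"string"},"newtons":{"type":"number"}},"required":["commands"]}

```bash
mkdir -p pics; ls
cat > h.py <<'E'
from rig import *
import numpy as np, cv2
from scipy.spatial.transform import Rotation as R
def ray(cam,uv):
    m=camera_model(cam); K=np.array(m["mtx"]);Rm=np.array(m["rotation"]);e=np.array(m["eye"])
    d=Rm@np.linalg.inv(K)@np.array([uv[0],uv[1],1.0]); return e,d
def onz(cam,uv,z):
    e,d=ray(cam,uv); return e+d*(z-e[2])/d[2]
def proj(cam,p):
    m=camera_model(cam); c=np.array(m["rotation"]).T@(np.array(p)-np.array(m["eye"])); q=np.array(m["mtx"])@c; return q[:2]/q[2]
def totool(dp):
    q=sense()["ee_rot"]; return R.from_quat([q[1],q[2],q[3],q[0]]).inv().apply(dp)
def save(name,im,f=1): cv2.imwrite("pics/"+name,cv2.resize(im[:,:,::-1],None,fx=f,fy=f))
E
python3 - <<'E'
from h import *
print(sense())
for c in ["top","side"]:
    im=capture(c); save(c+"1.png",im,1.5)
    for l,z in [("plunger_knob",75),("ring_centre",30),("home_hole",30),("carousel_arm",44)]:
        r=spot_point(c,l)
        print(c,l,[(round(x["score"],2),np.round(x["xy"]),np.round(onz(c,x["xy"],z),1)) for x in r[:3]])
    print(camera_model(c)["eye"])
E
```

```text
pics
{'time_s': 0.0, 'joints': array([ 1.05061821e+00,  3.13457377e-01,  1.49848161e+00,  2.69300608e-05,
        1.33098474e+00, -2.23431236e-01]), 'dq': array([ 0.00186717, -0.00163642,  0.00066965,  0.00136564,  0.0004733 ,
        0.00024701]), 'tau': array([ 4.80710605e-04, -4.12266719e+01, -2.59742653e+01, -1.65780484e-04,
        4.14381473e-03,  2.01831904e-05]), 'eef_pos': array([153.41131275, 501.82800389, 247.71452453]), 'ee_rot': array([-2.53972336e-04,  1.47832780e-01,  9.89012147e-01, -6.15313142e-04]), 'force': array([ 0.87540586, -0.22857048,  0.09468983]), 'wrist_torque': array([-0.01850124, -0.00969414,  0.01392612]), 'grip_force': 0.0, 'grip_width': 0.9970428839870016}Traceback (most recent call last):
  File "<stdin>", line 7, in <module>
  File "h.py", line 8, in onz
    e,d=ray(cam,uv); return e+d*(z-e[2])/d[2]
        ~~~^^^^^^^^
  File "h.py", line 6, in ray
    d=Rm@np.linalg.inv(K)@np.array([uv[0],uv[1],1.0]); return e,d
      ~~^~~~~~~~~~~~~~~~~
ValueError: matmul: Input operand 1 has a mismatch in its core dimension 0, with gufunc signature (n?,k),(k,m?)->(n?,m?) (size 3 is different from 4)
```

```bash
sed -i 's/Rm=np.array(m\["rotation"\])/Rm=RM(m)/; s/np.array(m\["rotation"\]).T/RM(m).T/' h.py
cat >> h.py <<'E'
def RM(m):
    q=m["rotation"]; return R.from_quat([q[1],q[2],q[3],q[0]]).as_matrix()
E
python3 - <<'E'
from h import *
for c in ["top","side"]:
    im=capture(c); save(c+"1.png",im,1.5)
    print(camera_model(c)["eye"],camera_model(c)["rotation"])
    for l,z in [("plunger_knob",75),("ring_centre",30),("home_hole",30),("carousel_arm",44)]:
        r=spot_point(c,l)
        print(c,l,[(round(x["score"],2),np.round(x["xy"]),np.round(onz(c,x["xy"],z),1)) for x in r[:3]])
E
```

```text
[482.85474955  11.00588575 989.99674219] [ 0.0377076  -0.70217824  0.70902236 -0.05302035]
top plunger_knob [(0.56, array([154., 222.]), array([527.4, 250.7,  75. ])), (0.46, array([280., 226.]), array([512.9, -75.3,  75. ]))]
top ring_centre []
top home_hole [(0.63, array([275., 229.]), array([506.4, -64.7,  30. ]))]
top carousel_arm [(0.73, array([279., 218.]), array([536.5, -74.4,  44. ])), (0.47, array([145., 156.]), array([708.8, 288.1,  44. ]))]
[324.31050573 619.07773459 621.72904452] [ 0.08784487 -0.20635612  0.87777247 -0.42333901]
side plunger_knob [(0.45, array([306., 185.]), array([516.7, -68. ,  75. ]))]
side ring_centre [(0.89, array([273., 184.]), array([615.3, -88.2,  30. ])), (0.33, array([286., 184.]), array([ 582.8, -100.5,   30. ]))]
side home_hole [(0.92, array([303., 198.]), array([520.9, -70. ,  30. ])), (0.4, array([302., 288.]), array([425.4, 196. ,  30. ]))]
side carousel_arm [(0.56, array([299., 191.]), array([536., -74.,  44.]))]
```

View pics/top1.png

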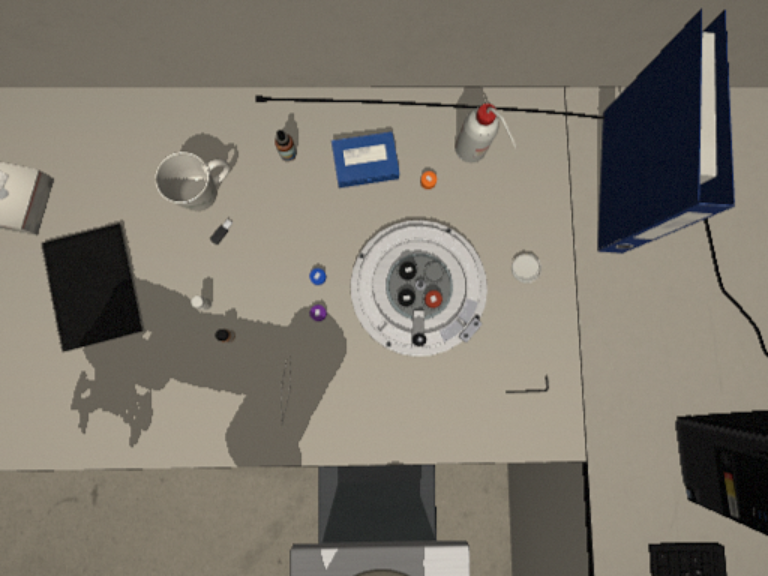

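View pics/side1.png

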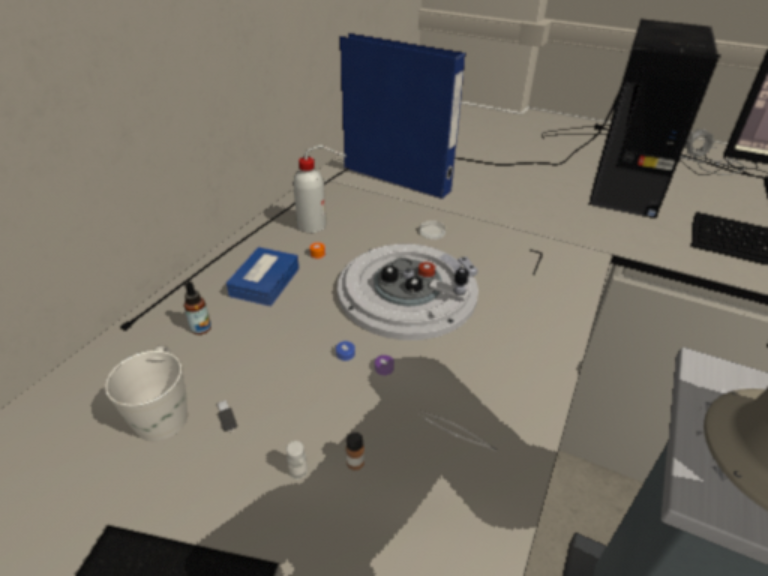

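Run:
```python
from h import *
s=sense();m=camera_model("wrist")
print(totool(np.array(m["eye"])-s["eef_pos"]), totool(RM(m)[:,2]))
print("centre top", onz("top",(279.3,190.5),30), "shoe", onz("top",(313,219),30))
print("move", totool(np.array([525,-85,230])-s["eef_pos"])/10)
for l in["vial_1","tweezers","hex_key"]:
    r=spot_point("top",l); print(l,[(x["score"],onz("top",x["xy"],0)) for x in r[:1]])
```

```text
[  69.25621509   -0.29365978 -125.20293401] [-2.72318905e-01 -2.94346084e-05  9.62207053e-01]
centre top [612.83398293 -78.50253458  30.        ] shoe [ 533.38688088 -169.29198292   30.        ]
move [-52.68867132 -45.27489198   1.8304931 ]
vial_1 [(0.65, array([574.635438 , 323.0441729,   0.       ]))]
tweezers [(0.56, array([433.48931581, 167.91916834,   0.        ]))]
hex_key []
```

Call:
step_arm:
  commands: "1 -52.7 -45.3 1.8 0 0 -0.14;1 -52.7 -45.3 1.8 0 0 -0.14;1 -52.7 -45.3 1.8 0 0 -0.14;1 -52.7 -45.3 1.8 0 0 -0.14;1 -52.7 -45.3 1.8 0 0 -0.14;1 -52.7 -45.3 1.8 0 0 -0.14;1 -52.7 -45.3 1.8 0 0 -0.14;1 -52.7 -45.3 1.8 0 0 -0.14;1 -52.7 -45.3 1.8 0 0 -0.14;1 -52.7 -45.3 1.8 0 0 -0.14;1 -52.7 -45.3 1.8 0 0 -0.14;1 -52.7 -45.3 1.8 0 0 -0.14;1 -52.7 -45.3 1.8 0 0 -0.14;1 -52.7 -45.3 1.8 0 0 -0.14;1 -52.7 -45.3 1.8 0 0 -0.14;1 -52.7 -45.3 1.8 0 0 -0.14;1 -52.7 -45.3 1.8 0 0 -0.14;1 -52.7 -45.3 1.8 0 0 -0.14;1 -52.7 -45.3 1.8 0 0 -0.14;1 -52.7 -45.3 1.8 0 0 -0.14"

```text
time_s: 2.42
eef_pos: [524.7, -84.7, 230.2]
ee_rot: [-0.0, 0.078, 0.997, 0.0]
force: [-1.0, -0.1, 0.9]
grip_width: 0.999
grip_force: 0.0
```

Run:
```python
from h import *
s=sense();print(s["time_s"],s["eef_pos"],s["ee_rot"],s["joints"],s["force"])
im=capture("wrist"); save("w1.png",im,1.5); cv2.imwrite("w1raw.png",im[:,:,::-1])
for l,z in [("plunger_knob",75),("ring_centre",30),("home_hole",30),("carousel_arm",44)]:
    r=spot_point("wrist",l)
    print(l,[(round(x["score"],2),np.round(x["xy"],1),np.round(onz("wrist",x["xy"],z),1)) for x in r[:3]])
```

```text
2.4167 [524.67431029 -84.72883686 230.16475049] [-2.95947148e-04  7.82538349e-02  9.96933405e-01  1.91416971e-04] [-3.80804634e-01  3.41797617e-01  1.50634420e+00  1.96618448e-04
  1.29412990e+00 -1.79498688e+00] [-0.95172991 -0.07364307  0.89633866]
plunger_knob [(0.87, array([264.5, 167.1]), array([513. , -71.8,  75. ]))]
ring_centre [(0.58, array([272.1, 233.3]), array([612.1, -74.3,  30. ]))]
home_hole [(0.56, array([259.8, 161.2]), array([514.1, -76.2,  30. ]))]
carousel_arm [(0.59, array([261. , 182.6]), array([537.6, -78.7,  44. ]))]
```

View pics/w1.png

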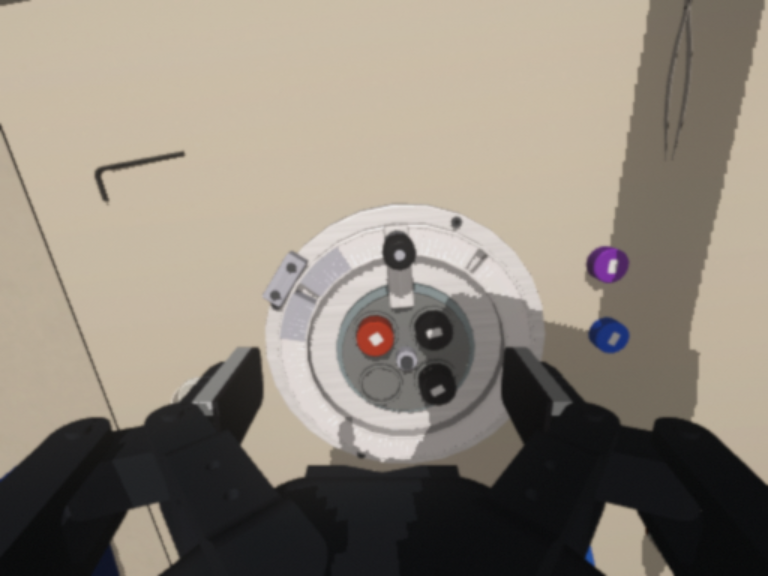

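Run:
```python
from h import *
im=cv2.imread("w1raw.png")
# world(x,y on z=30)-> pixel ; output: right=-y, up=+x; 5px/mm
x0,y0=595,0; s=4
W=lambda u,v:(x0-v/s, y0-u/s)
src=np.float32([proj("wrist",(*W(u,v),30)) for u,v in [(0,0),(760,0),(760,440),(0,440)]])
H=cv2.getPerspectiveTransform(np.float32([(0,0),(760,0),(760,440),(0,440)]),src)
cv2.imwrite("pics/rect.png",cv2.warpPerspective(im,H,(760,440),flags=cv2.WARP_INVERSE_MAP|cv2.INTER_CUBIC))
```

```text
(no output)
```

View pics/rect.png

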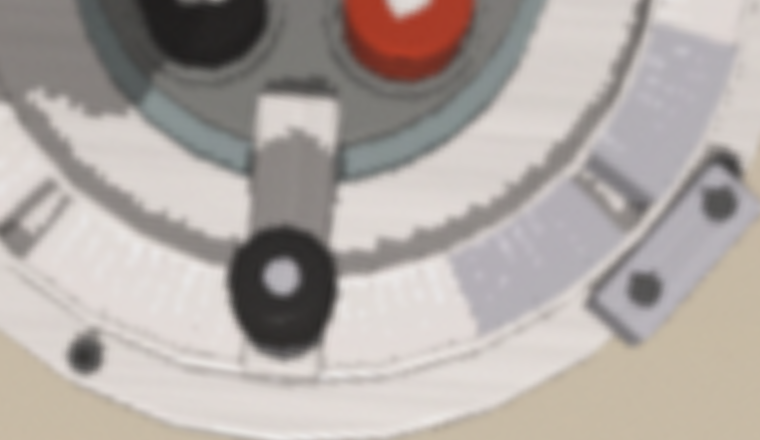

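Call:
step_arm:
  commands: "0.6 1.3 1.1 4 0 0 0.125;0.6 1.3 1.1 7 0 0 0.25;0.6 1.3 1.1 10 0 0 0.375;0.6 1.3 1.1 10 0 0 0.5;0.6 1.3 1.1 10 0 0 0.625;0.6 1.3 1.1 10 0 0 0.75;0.6 1.3 1.1 10 0 0 0.875;0.6 1.3 1.1 10 0 0 1.0;0.6 1.3 1.1 10 0 0 1.125;0.6 1.3 1.1 10 0 0 1.25;0.6 1.3 1.1 10 0 0 1.375;0.6 1.3 1.1 10 0 0 1.463;0.6 1.3 1.1 10 0 0 1.463;0.6 1.3 1.1 10 0 0 1.463"

```text
time_s: 3.83
eef_pos: [513.9, -72.1, 130.5]
ee_rot: [0.0, 0.723, 0.691, 0.0]
force: [0.1, 0.4, -0.8]
grip_width: 0.604
grip_force: 0.0
```

Run:
```python
from h import *
s=sense();print(s["time_s"],s["eef_pos"],s["joints"],s["force"])
im=capture("wrist"); save("w2.png",im,1.5)
for l,z in [("plunger_knob",75),("home_hole",30),("carousel_arm",44)]:
    r=spot_point("wrist",l)
    print(l,[(round(x["score"],2),np.round(x["xy"],1),np.round(onz("wrist",x["xy"],z),1)) for x in r[:3]])
```

```text
3.8333 [513.87682825 -72.0661517  130.49134086] [-3.65368455e-01  4.24627946e-01  1.66947737e+00 -2.12996183e-05
  1.04717503e+00 -3.19696038e-01] [ 0.07743721  0.44603235 -0.78525131]
plunger_knob [(0.79, array([253.4, 213.1]), array([512.9, -73. ,  75. ]))]
home_hole [(0.73, array([250.9, 190.3]), array([510.7, -68.9,  30. ]))]
carousel_arm [(0.64, array([280.9, 195.9]), array([535.6, -70.9,  44. ]))]
```

View pics/w2.png

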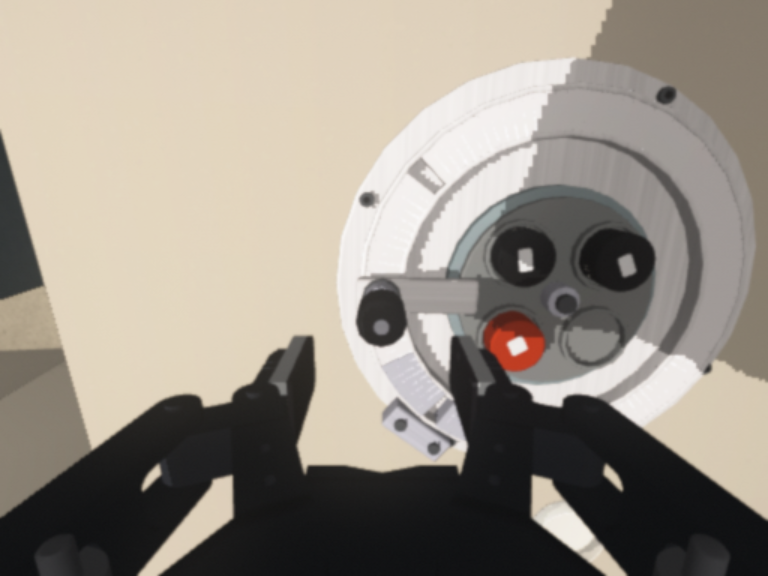

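Call:
step_arm:
  commands: "0.6 0 0 2 0 0 0;0.6 0 0 4 0 0 0;0.6 0 0 5.2 0 0 0;0.6 0 0 5.2 0 0 0;0.26 0 0 5.2 0 0 0;0.24 0 0 5.2 0 0 0;0.24 0 0 5.2 0 0 0;0.24 0 0 5.2 0 0 0;0.24 0 0 5.2 0 0 0"
  newtons: 30

```text
time_s: 4.78
eef_pos: [513.6, -72.5, 79.5]
ee_rot: [0.0, 0.724, 0.69, -0.0]
force: [-5.4, -0.7, 4.9]
grip_width: 0.264
grip_force: 29.3
```

Call:
step_arm:
  commands: "0.22 0 0 -0.4 0 0 0;0.22 0 0 -0.8 0 0 0;0.22 0 0 -1.2 0 0 0;0.22 0 0 -1.4 0 0 0;0.22 0 0 -1.4 0 0 0"
  newtons: 40

```text
time_s: 5.2
eef_pos: [513.6, -72.4, 92.4]
ee_rot: [-0.0, 0.724, 0.69, -0.0]
force: [-2.4, -2.5, -8.7]
grip_width: 0.26
grip_force: 39.6
```

Call:
step_arm:
  commands: "0.22 -0.4 0.01 0 0 0 -0.04;0.22 -1.2 0.07 0 0 0 -0.12;0.22 -1.98 0.20 0 0 0 -0.2;0.22 -2.76 0.39 0 0 0 -0.28;0.22 -3.52 0.64 0 0 0 -0.36;0.22 -4.26 0.95 0 0 0 -0.44;0.22 -4.97 1.32 0 0 0 -0.52;0.22 -5.65 1.75 0 0 0 -0.6;0.22 -6.29 2.22 0 0 0 -0.68;0.22 -6.74 2.62 0 0 0 -0.74;0.22 -7.03 2.89 0 0 0 -0.78;0.22 -7.03 2.89 0 0 0 -0.78"

```text
time_s: 6.2
eef_pos: [539.1, -144.4, 91.7]
ee_rot: [-0.001, 0.407, 0.913, -0.0]
force: [-3.2, -4.6, -10.2]
grip_width: 0.257
grip_force: 39.7
```

Run:
```python
from h import *
s=sense();p=s["eef_pos"];c=np.array([613.5,-77.1])
d=p[:2]-c
print(s["time_s"],p,s["joints"],s["force"],np.hypot(*d), (np.arctan2(d[1],d[0])-np.pi+.049)%(2*np.pi))
im=capture("wrist"); save("w3.png",im,1.5)
```

```text
6.2 [ 539.06227686 -144.3712095    91.65022068] [-4.71455759e-01  5.53162577e-01  1.57955322e+00 -4.36789556e-04
  1.01039600e+00 -1.20333412e+00] [ -3.16457702  -4.59000301 -10.2036182 ] 100.33140213282537 0.7838691436237788
```

View pics/w3.png

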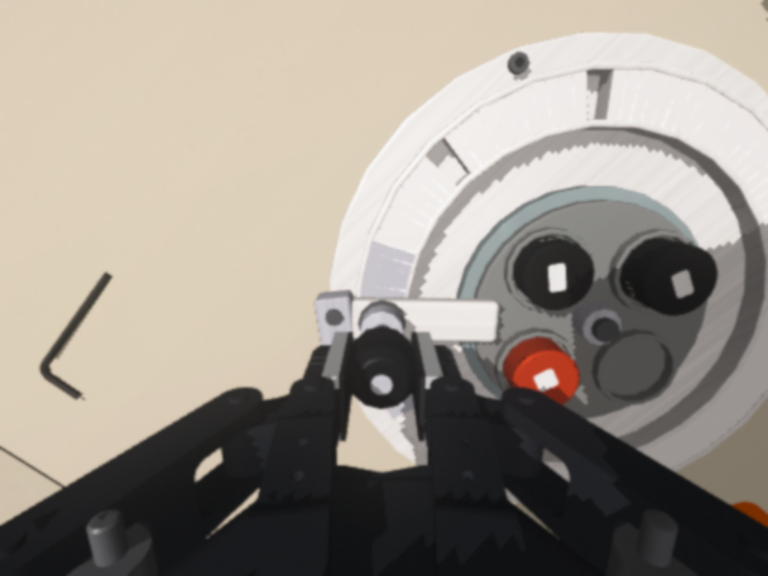

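Call:
step_arm:
  commands: "0.22 0 0 0.1 0 0 0;0.22 0 0 0.16 0 0 0;0.6 0 0 0.16 0 0 0;0.6 0 0 0.16 0 0 0;0.6 0 0 0.4 0 0 0;0.6 0 0 0.8 0 0 0.12;0.6 0 0 1.15 0 0 0.24;0.6 0 0 1.15 0 0 0.36;0.6 0 0 1.15 0 0 0.48;0.6 0 0 1.15 0 0 0.6;0.6 0 0 1.15 0 0 0.72;0.6 0 0 1.15 0 0 0.84;0.6 0 0 1.15 0 0 0.96;0.6 0 0 1.15 0 0 1.08;0.6 0 0 1.15 0 0 1.2;0.6 0 0 1.15 0 0 1.32;0.6 0 0 1.15 0 0 1.44;0.6 0 0 1.15 0 0 1.565;0.6 0 0 1.15 0 0 1.565;0.6 0 0 1.15 0 0 1.565"

```text
time_s: 7.92
eef_pos: [539.7, -143.9, 81.2]
ee_rot: [0.0, 0.932, 0.362, 0.0]
force: [0.3, 0.1, 0.3]
grip_width: 0.6
grip_force: 0.0
```

Run:
```python
from h import *
s=sense();p=s["eef_pos"];c=np.array([613.5,-77.1])
d=p[:2]-c
print(s["time_s"],p,s["joints"],s["force"],np.hypot(*d), (np.arctan2(d[1],d[0])-np.pi+.049)%(2*np.pi), totool([1,0,0]))
im=capture("wrist"); save("w4.png",im,1.5);cv2.imwrite("w4raw.png",im[:,:,::-1])
r=spot_point("wrist","plunger_knob")
print([(round(x["score"],2),np.round(x["xy"],1),np.round(onz("wrist",x["xy"],85.5),1)) for x in r[:3]])
```

```text
7.9167 [ 539.70480372 -143.93974362   81.19181754] [-4.70479772e-01  5.67782336e-01  1.58746229e+00  2.76521904e-04
  9.85139406e-01  3.59797202e-01] [0.25018615 0.1122341  0.26780836] 99.56546751152142 0.7849809285926463 [0.73822091 0.674558   0.00118179]
[(0.62, array([253.1, 256.1]), array([ 538.3, -144.2,   85.5]))]
```

View pics/w4.png

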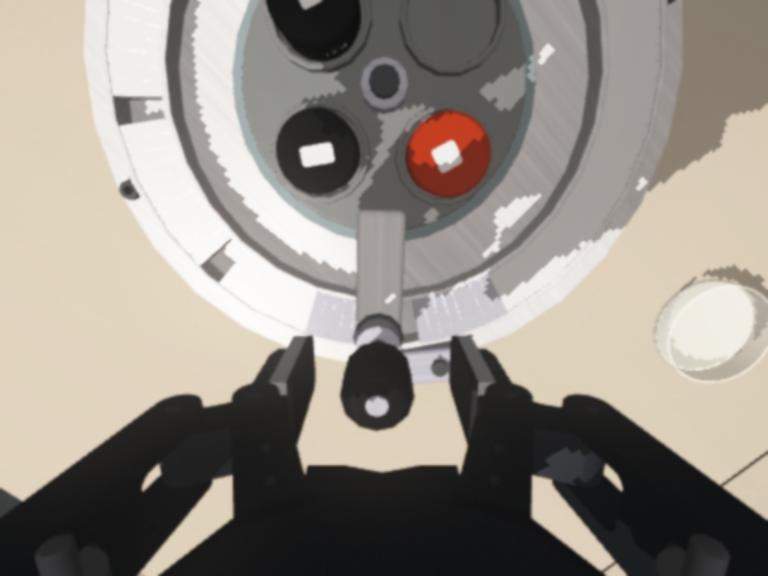

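Run:
```python
from h import *
c=np.array([613.5,-77.1])
def ang(uv,z):
    d=onz("wrist",uv,z)[:2]-c; return np.hypot(*d),(np.arctan2(d[1],d[0])-np.pi+.049)%(2*np.pi)
print("axis",onz("wrist",(384/1.5,82/1.5),44))
for z,uv in [(30,(398,322)),(30,(410,318)),(30,(417,318)),(44,(358,240)),(44,(405,240)),(44,(357,300)),(44,(402,300)),(30,(218,258)),(30,(140,109))]: print(uv,ang((uv[0]/1.5,uv[1]/1.5),z))
im=cv2.imread("w4raw.png")[175:245,215:325]
cv2.imwrite("pics/w4c.png",cv2.resize(im,None,fx=7,fy=7,interpolation=cv2.INTER_CUBIC))
```

```text
axis [613.3353096  -77.65263079  44.        ]
(398, 322) (np.float64(100.43239267388077), np.float64(0.8611814321169469))
(410, 318) (np.float64(99.00520022511873), np.float64(0.918863198216223))
(417, 318) (np.float64(99.47880576333402), np.float64(0.9514510092343329))
(358, 240) (np.float64(59.929750544000484), np.float64(0.6194688137183659))
(405, 240) (np.float64(59.734633042640866), np.float64(0.9404818295302846))
(357, 300) (np.float64(85.44733860545462), np.float64(0.6609601124455518))
(402, 300) (np.float64(85.12595247717282), np.float64(0.885240006428595))
(218, 258) (np.float64(101.3646367122287), np.float64(6.258886448797712))
(140, 109) (np.float64(98.85838638943147), np.float64(5.581964485707858))
```

View pics/w4c.png

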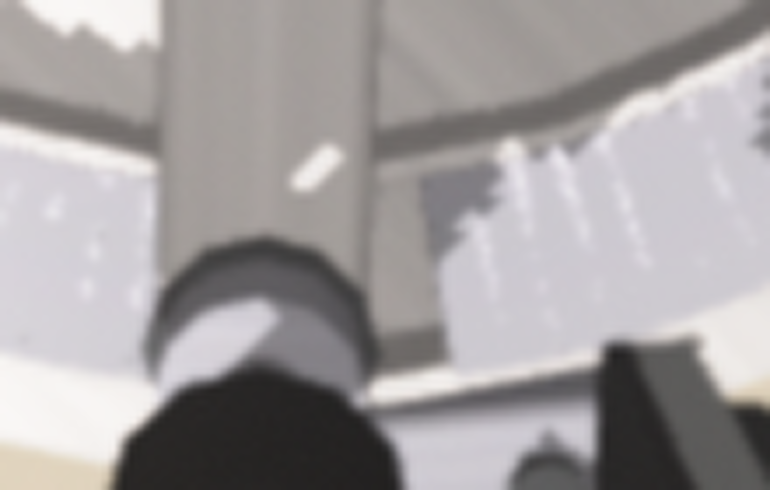

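Call:
step_arm:
  commands: "0.32 0 0 0 0 0 0;0.32 0 0 0 0 0 0;0.32 0 0 0 0 0 0;0.32 0 0.1 0 0 0 -0.01;0.32 0 0.2 0 0 0 -0.02;0.32 0.01 0.35 0 0 0 -0.035;0.32 0.01 0.5 0 0 0 -0.05;0.32 0.02 0.65 0 0 0 -0.065;0.32 0.03 0.8 0 0 0 -0.08"
  newtons: 20

```text
time_s: 8.77
eef_pos: [544.9, -149.7, 80.6]
ee_rot: [-0.0, 0.917, 0.398, -0.0]
force: [-2.2, 1.9, -0.6]
grip_width: 0.317
grip_force: 1.3
```

```bash
cat > st.py <<'E'
from h import *
s=sense();p=s["eef_pos"];c=np.array([613.5,-77.1])
d=p[:2]-c
print(s["time_s"],p,"ftool",totool(s["force"]),np.hypot(*d), (np.arctan2(d[1],d[0])-np.pi+.049)%(2*np.pi),s["grip_width"],s["grip_force"])
E
python3 st.py
```

```text
8.7667 [ 544.87553311 -149.74966991   80.55200575] ftool [-0.13206467 -2.95381661  0.6506615 ] 99.93643977082286 0.8628826009392601 0.3168840268435136 1.2948826220235787
```

Call:
step_arm:
  commands: "0.32 0 0.1 0 0 0 -0.01;0.32 0 0.2 0 0 0 -0.02;0.32 0 0.3 0 0 0 -0.03;0.32 0 0.3 0 0 0 -0.03"

```text
time_s: 9.1
eef_pos: [547.4, -152.1, 80.9]
ee_rot: [0.0, 0.912, 0.411, 0.0]
force: [-0.0, 0.4, -0.1]
grip_width: 0.317
grip_force: 0.0
```

```bash
python3 st.py
```

```text
9.1 [ 547.38232093 -152.09169992   80.90436044] ftool [ 0.25790112 -0.25005016  0.07908185] 99.97650994836069 0.8972029900241099 0.3171132721693542 0.0011190023167273466
```

Run:
```python
from h import *
im=capture("wrist"); save("w5.png",im,1.5)
r=spot_point("wrist","plunger_knob"); print([(x["score"],x["xy"]) for x in r[:2]])
p=sense()["eef_pos"]
for z in (75,85.5): print(proj("wrist",(p[0]-1,p[1]+1,z)))
```

```text
[(0.68, [251.5, 246.2])]
[251.88622121 244.24939347]
[251.72662925 254.12017134]
```

View pics/w5.png

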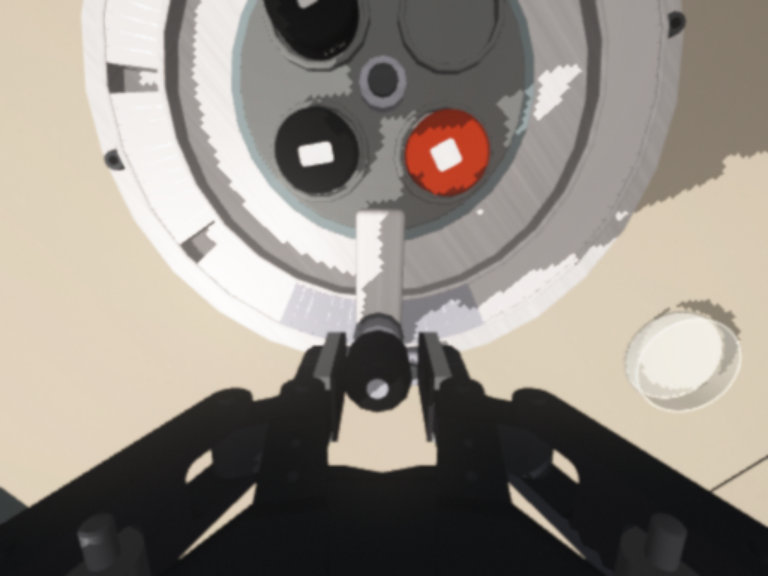

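Call:
step_arm:
  commands: "0.4 0 -0.05 0 0 0 0;0.6 0 -0.05 0 0 0 0;0.6 0 -0.05 0 0 0 0;0.6 0 -0.05 -2 0 0 0;0.6 0 -0.05 -5 0 0 0;0.6 0 -0.05 -8 0 0 0;0.6 0 -0.05 -10 0 0 0;0.6 0 -0.05 -10 0 0 0"

```text
time_s: 9.87
eef_pos: [548.3, -152.1, 185.4]
ee_rot: [0.003, 0.912, 0.411, 0.002]
force: [0.1, -0.5, 0.7]
grip_width: 0.599
grip_force: 0.0
```

Run:
```python
from h import *
c=np.array([613.5,-77.1])
a=np.pi-.049+.895
k=c+100*np.array([np.cos(a),np.sin(a)])
im=capture("wrist")
r=spot_point("wrist","plunger_knob"); print([(x["score"],x["xy"]) for x in r[:2]],[proj("wrist",(*k,z)) for z in (75,85.5)])
im=capture("side"); cv2.imwrite("pics/s2.png",cv2.resize(im[150:240,210:350,::-1],None,fx=5,fy=5,interpolation=cv2.INTER_CUBIC))
r=spot_point("side","plunger_knob"); print([(x["score"],x["xy"]) for x in r[:2]],[proj("side",(*k,z)) for z in (75,85.5)])
print(sense()["time_s"],sense()["force"])
```

```text
[(0.91, [253.0, 193.7])] [array([254.99163189, 191.91596654]), array([255.0387724 , 195.37696218])]
[(0.38, [307.2, 164.0]), (0.38, [303.1, 196.3])] [array([306.38047262, 164.71014551]), array([306.77710902, 161.50818662])]
10.0667 [-0.45636978 -0.02942973 -0.88628638]
```

View pics/s2.png

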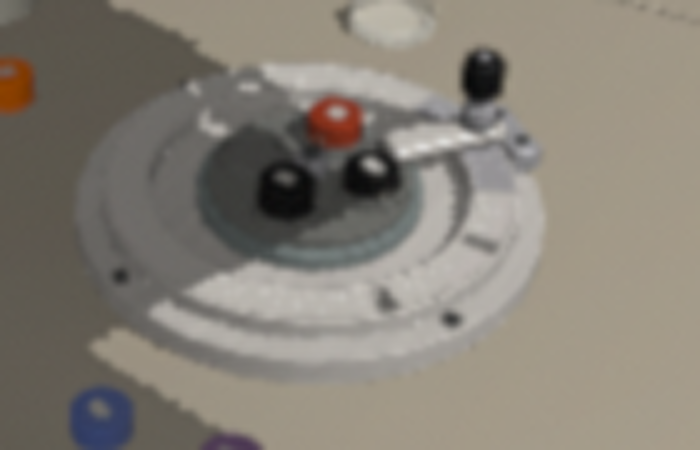

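```bash
python3 -c "
from rig import *
print(finish_job())"
```

```text
the job is handed in; nothing more can be done
None
```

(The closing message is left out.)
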